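# Lean the primed panel on the table easel

## Task

Take the white-primed painting panel out of the drying rack and set it on the little table easel: lower its long bottom edge gently onto the ledge behind the lip, still in your grip, roughly centred, and leave it leaning back against the easel's two uprights with the white face outwards. Leave the other two panels in the rack and do not disturb anything else on the table.

Things in the scene. Friction and masses are not known exactly. Their poses are not given: they have to be found in the camera images.
- white_panel: White-primed painting panel, rigid board 10 thick x 180 wide x 140 tall, about 0.2 kg (hidden variation), white on front and edges, bare brown hardboard back. It stands upright in one of the rack's three slots. Origin: centre of its bottom edge face (mid thickness, mid width); x out of the white face, y along the width, z up to the top edge (at z = 140).
- green_panel: Same size of panel with a green ground, in another slot; stays in the rack. Axes as for the white panel.
- red_panel: Same size of panel with a terracotta-red ground, in another slot; stays in the rack. Axes as for the white panel.
- rack: Fixed pale wooden drying rack: board 220 (x) x 160 (y) x 20 high, with three slots across it at x = -70, 0 and 70, each between pairs of dowels 10 thick standing 60 above the board, at y = -60 and 60; gap between the dowels of a slot 14. Panels stand on the board with their faces towards the rack's +x. Origin: centre of the underside.
- easel: Fixed wooden table easel, about 190 deep, 200 wide and 130 high. Its front (the side where the panel goes) is its +x side, away from the robot; the two uprights lean back by 20 degrees (0.349 rad) towards its -x. Origin: centre of the underside.
- easel_seat (a point): Inner corner, mid-width, where the ledge meets the uprights' front face, 45 above the table. x: square out of that face (forward and up), y: along the ledge, z: up along the uprights. Ledge surface: plane z = 0, 200 long; lip: inner face at x = 22, 12 high. Uprights 22 wide at y = -45 and 45, front face x = 0, ending at z = 90 with a 130 wide crossbar.
- glass_jar: Bystander: glass jar with white lid, 64 across, 90 tall; origin centre of the underside.
- tape_roll: Bystander: yellow roll of tape lying flat, 90 across, 25 high; origin centre of the underside.
- paint_can: Bystander: yellow paint can, 80 across, 110 tall; origin centre of the underside.
- blue_can: Bystander: slim blue can, 52 across, 150 tall; origin centre of the underside.
There are look-alikes about, which are no part of the job. Of the things like the red_panel, leave any that is blue; of the rest the smaller one is meant.

How it is judged (in metres and radians):
On the way, in this order (a step that is already met when the one before it is completed fails the run):
1. the white panel is lifted clear of the rack, held in the fingers (height (world z) of white_panel above 0.085 m and contact force between the fingers and white_panel above 0.5 N), for 0.1 s.
2. its bottom edge stands on the easel's ledge behind the lip while the fingers still hold it (x of white_panel in the frame of easel_seat between 0 and 0.021 m and z of white_panel in the frame of easel_seat between -0.004 and 0.007 m and y of white_panel in the frame of easel_seat between -0.03 and 0.03 m and contact force between the fingers and white_panel above 0.5 N and contact force between white_panel and easel above 0.2 N), for 0.1 s.
At the end, for the whole second after the job is handed in: White panel released and still on the ledge between lip and uprights: within 30 mm of centred, foot -4 to 7 mm above the ledge, leaning on the uprights (within 0.2 rad of their slope, 0.12 rad of the ledge line), white face out, top up. Green and red panels still in the rack (x of white_panel in the frame of easel_seat between 0 and 0.021 m and z of white_panel in the frame of easel_seat between -0.004 and 0.007 m and y of white_panel in the frame of easel_seat between -0.03 and 0.03 m and angle between the x axis of white_panel and the x axis of easel_seat, either way round below 0.2 rad and angle between the y axis of white_panel and the y axis of easel_seat, either way round below 0.12 rad and angle between white_panel's own x axis and vertical below 1.5 rad and angle between white_panel's own z axis and vertical below 0.7 rad and contact force between white_panel and easel above 0.3 N and contact force between white_panel and the fingers below 0.05 N and linear speed of white_panel below 0.02 m/s and angular speed of white_panel below 0.1 rad/s and z of each of green_panel, red_panel in the frame of rack below 0.035 m); the robot touches nothing.
It fails at once if the green or the red panel is shifted more than 30 mm or tipped (distance of any of green_panel, red_panel from where it was at the start of the episode above 0.03 m or angle between any of green_panel, red_panel's own z axis and vertical above 0.35 rad).
It fails at once if a bystander (jar, tape, cans) is shifted more than 30 mm or knocked over (distance of any of glass_jar, tape_roll, paint_can, blue_can from where it was at the start of the episode above 0.03 m or angle between any of glass_jar, tape_roll, paint_can, blue_can's own z axis and vertical above 0.5 rad).
It also fails if it takes over 48 s, if anything falls off the work surface, if the arm or the gripper's body presses on something with over 40 N, if the wrist force passes 120 N, or if a joint passes its speed limit or range.

## Robot

A 6-joint arm with a two-finger parallel gripper is mounted at the origin on the work surface. World frame = base frame: x ahead of the robot, y to its left, z up, the work surface at z = 0. Lengths are in mm, angles in degrees, forces in N, time in s.
With the tool pointing down it reaches from about 300 to 850 mm from the base axis. Payload 4.2 kg.
Tool frame: the origin (TCP) lies midway between the tips of the shut fingers; the grasp point (between the pads) lies 19 mm behind it; x points along the fingers, y is the direction in which the jaws open and shut, and the axes are right-handed (so a half turn about x gives the same grasp; the last joint's range is limited). The gripper opens to 91 mm and grips with 3 to 60 N. Pads are 32 mm wide; open, the fingers measure 118 mm over their backs; the gripper's body (76 mm by 178 mm) begins 60 mm behind the grasp point.
Start: joints at [75.057, 18.312, 89.639, -0, 72.044, -1.146], TCP at [137.127, 558.426, 213.976] pointing down, gripper open.
Joint ranges: [-177.97, 177.97], [-48.28, 115.42], [12.27, 149.76], [-77.06, 257.06], [2.81, 150.46], [-146.56, 146.56]. Speed limits (degrees/s): [147.25, 147.25, 180, 180, 180, 180].

## Interface

Orientations are given as [roll, pitch, yaw] about the fixed x, y, z axes, in that order (R = Rz(yaw) Ry(pitch) Rx(roll)).
In Python, from workcell import * gives the robot as it stands.
- The arm moves only by the shell command python3 -m handwheel 'ROWS' [FORCE]. ROWS is a JSON object of lists of equal length, an entry for each row: "gripper": the closure, from 0 (fully open) to 1 (shut); "offset": the shift along the tool's x, y, z in mm, a list of three; "rot": the turn, a rotation vector about the tool's x, y, z in degrees, a list of three. A call has 1 to 5 rows; each row is the pose to reach, as a shift and turn from the pose commanded when the call began, along the tool's axes at that moment; what a row does not reach only later rows make up. A row lasts 1/12 s, in which the tool goes at most 41.7 mm and 7.16 degrees, less where a joint would pass 70% of its speed; a pose out of reach is approached as far as the arm can. A call with a gripper value outside its range is refused whole. The fingers move at their own pace and stop on an object; FORCE is the grip in N (left out, the last holds). Time passes only in rows, so rows that repeat a pose let the fingers close. It gives the time, the measured TCP pose, the force and the opening at its end, in the units of the state.
- state(): the state, without advancing time (a new reading comes with each control period).
- grab_frame(name): name is "scene" or "top" or "wrist"; returns the picture (420x560x3 uint8, red, green, blue); there is no depth.
- camera_params(name): a dict with "fx", "fy", "cx", "cy" (pixels), "position" and "attitude" of the camera in the world; the wrist camera has in their place "hand_eye" (4x4, takes a point from camera to tool coordinates, whose origin is the TCP and whose axes are the tool frame's). Camera axes: x right, y up, looking along -z (the intrinsics and any distortion apply to the point x, -y, -z); pixel columns grow to the right and rows downward; lengths in mm; the calibration is good to about 2 mm. The wrist camera is an equidistant fisheye: a pixel r from the principal point sees the ray r / f radians off the axis. A picture is of the moment at which its call begins: read the wrist's pose just before it. camera_params takes no time and is no camera call.
- job_done(): hands the job in, once; it reports no verdict.
The state is a dict: "time_s": time; "qpos": joint angles; "qvel": joint speeds; "effort": joint torques, N m; "ee_pos": TCP position; "ee_rot": TCP orientation; "force": force on the tool from outside, world axes, zero at the start; "torque": the same for the moment, N m; "gripper_width": finger opening in mm.
Only numpy, scipy, OpenCV 4.12 (cv2) and the standard library are available. Lean on these libraries where they do the work, as an engineer would, in place of code of your own. Each camera call takes 0.05 s, during which the arm holds its last target.

## Working session

There is one attempt and no reset: what is moved stays moved. The work goes in short steps, Python scripts to look and compute and a shell command to move; the robot and the scene stay as the last step left them, time stands still between calls to the robot, and variables do not carry over. Pictures are saved under pics/ and viewed, and the job is handed in when it is done.

```bash
mkdir -p pics && ls
cat > h.py <<'E'
from workcell import *
import numpy as np, cv2
E
python3 - <<'E'
from h import *
print(state())
for n in ("scene","top","wrist"):
    print(n,camera_params(n))
for n in ("scene","top","wrist"):
    cv2.imwrite(f"pics/{n}0.png",grab_frame(n)[:,:,::-1])
E
```

```text
pics
{'time_s': 0.0, 'qpos': array([ 7.50573020e+01,  1.83521111e+01,  8.97059421e+01,  3.59915954e-04,
        7.20442306e+01, -1.14427745e+00]), 'qvel': array([ 0.00771765,  0.08457162,  0.01725316, -0.12256359, -0.01582115,
        0.00892454]), 'effort': array([ 6.91601745e-04, -4.12472177e+01, -2.31967521e+01,  7.29077635e-02,
        4.57148720e-02, -1.41799742e-04]), 'ee_pos': array([136.99267958, 557.9234327 , 213.11871908]), 'ee_rot': array([ -91.33595828,   89.89771565, -105.13449011]), 'force': array([ 0.45580812,  0.98341394, -0.27083424]), 'torque': array([ 0.01942173, -0.02223333, -0.03909744]), 'gripper_width': 91.1963183083036}
scene {'fx': 461.47908077542763, 'fy': 461.47908077542763, 'cx': 269.74171822871506, 'cy': 212.20902813804796, 'position': array([940.97603565, 560.81488916, 808.43812187]), 'attitude': array([ 44.31695761,   0.19850067, 142.58643831])}
top {'fx': 512.0791574958715, 'fy': 512.0791574958715, 'cx': 285.46261582293454, 'cy': 214.08061995773917, 'position': array([ 283.92973647,  -28.37968537, 1444.97927505]), 'attitude': array([  7.78756085,  -0.92369312, -90.89141391])}
wrist {'fx': 325.19226210127806, 'fy': 325.19226210127806, 'cx': 280.85974663761, 'cy': 210.45138780118063, 'hand_eye': array([[ 1.05987161e-04,  2.48611204e-01, -9.68603354e-01,
        -1.71386095e+02],
       [ 9.99999863e-01, -5.22107680e-04, -2.45866088e-05,
         5.66667646e-01],
       [-5.11827757e-04, -9.68603219e-01, -2.48611225e-01,
        -7.04322233e+01],
       [ 0.00000000e+00,  0.00000000e+00,  0.00000000e+00,
         1.00000000e+00]])}
```

View pics/scene0.png

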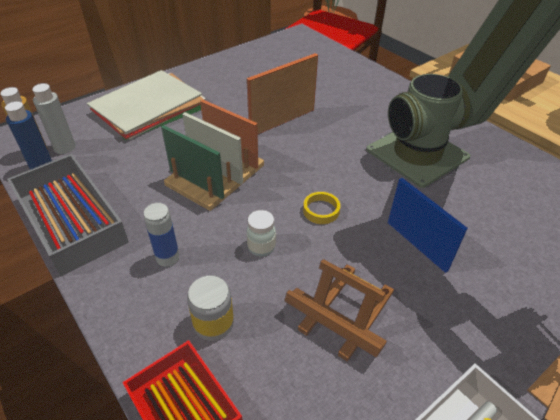

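View pics/top0.png

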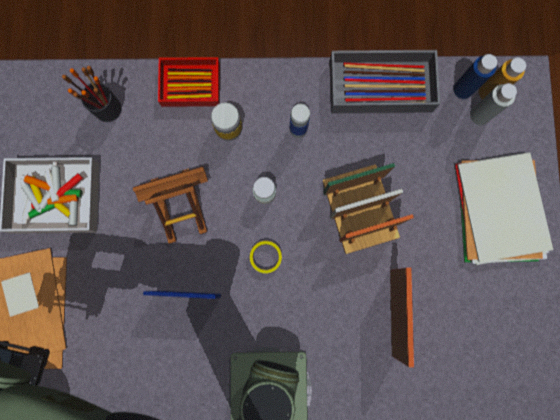

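View pics/wrist0.png

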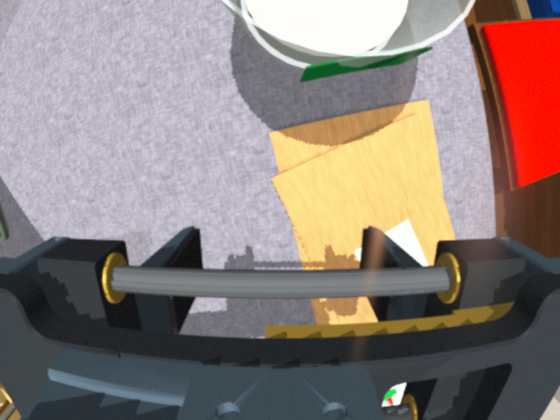

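The white panel is in the rack's middle slot, with green on the far side and red on the near side. The easel is at top-picture pixel (180,200). I'll take enlarged crops next.

```bash
cat > h.py <<'E'
from workcell import *
import numpy as np, cv2
from scipy.spatial.transform import Rotation as R
from scipy.optimize import least_squares
def cam(n,T=None):
    p=camera_params(n)
    if n!='wrist':
        return p,R.from_euler('xyz',p['attitude'],degrees=True).as_matrix(),np.array(p['position'])
    he=np.array(p['hand_eye']); s=T
    Rt=R.from_euler('xyz',s['ee_rot'],degrees=True).as_matrix()
    return p,Rt@he[:3,:3],Rt@he[:3,3]+np.array(s['ee_pos'])
def proj(n,X,T=None):
    p,Rm,t=cam(n,T); X=np.atleast_2d(X); c=(X-t)@Rm
    v=np.c_[c[:,0],-c[:,1],-c[:,2]]
    if n=='wrist':
        rr=np.hypot(v[:,0],v[:,1]); th=np.arctan2(rr,v[:,2]); k=th/np.maximum(rr,1e-9)
        return np.c_[p['cx']+p['fx']*k*v[:,0],p['cy']+p['fy']*k*v[:,1]]
    return np.c_[p['cx']+p['fx']*v[:,0]/v[:,2],p['cy']+p['fy']*v[:,1]/v[:,2]]
def tri(obs):  # obs: list (name,px,T)
    f=lambda X:np.concatenate([proj(n,X,T)[0]-px for n,px,T in obs])
    r=least_squares(f,[450,0,100]); return r.x,np.abs(r.fun).max()
def crop(img,x0,y0,x1,y1,k,name):
    c=cv2.resize(img[y0:y1,x0:x1],None,fx=k,fy=k,interpolation=cv2.INTER_CUBIC)
    step=10 if k>=4 else 20
    for x in range((x0//step+1)*step,x1,step):
        cv2.line(c,((x-x0)*k,0),((x-x0)*k,6),(0,255,255),1); cv2.putText(c,str(x),((x-x0)*k-10,16),0,.35,(0,255,255),1)
    for y in range((y0//step+1)*step,y1,step):
        cv2.line(c,(0,(y-y0)*k),(6,(y-y0)*k),(0,255,255),1); cv2.putText(c,str(y),(8,(y-y0)*k+4),0,.35,(0,255,255),1)
    cv2.imwrite(name,c)
E
python3 - <<'E'
from h import *
s=cv2.imread('pics/scene0.png');t=cv2.imread('pics/top0.png')
crop(s,155,90,275,215,6,'pics/s_rack.png') if 0 else crop(s,155,95,275,215,5,'pics/s_rack.png')
crop(s,280,250,400,360,5,'pics/s_easel.png')
crop(t,315,150,425,260,5,'pics/t_rack.png')
crop(t,125,155,225,255,6,'pics/t_easel.png')
E
```

```text
(no output)
```

View pics/s_rack.png

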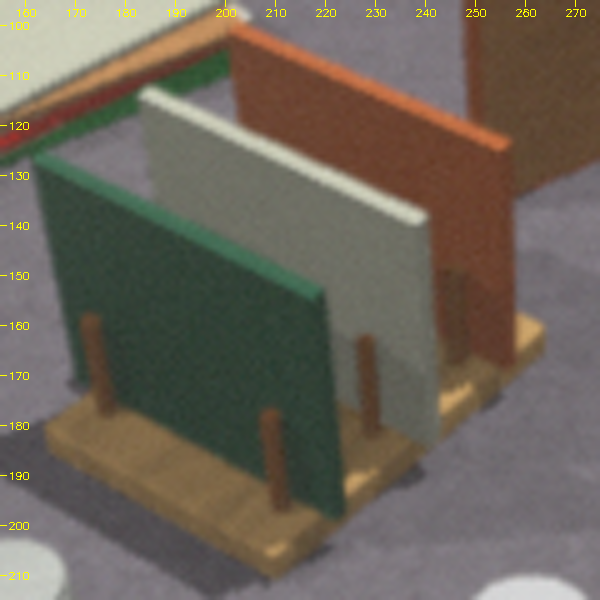

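View pics/t_rack.png

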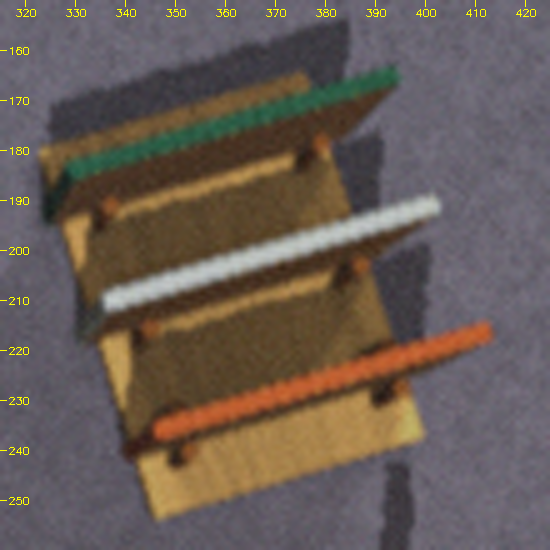

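View pics/s_easel.png

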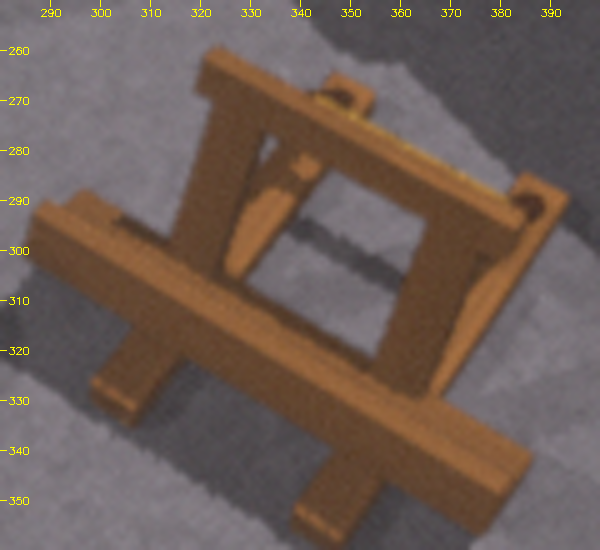

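View pics/t_easel.png

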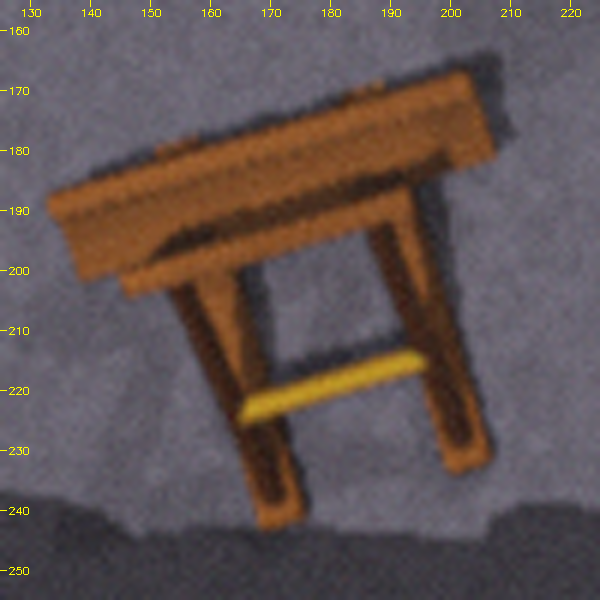

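The white panel's top strip runs (185,113)→(240,138) in scene and (336,210.5)→(402.5,191) in top. The crossbar's top edge and the lip ends can be read in both pictures. I'll triangulate them.

Run:
```python
from h import *
P={'w-y':((185,113),(402.5,191)),'w+y':((240.3,138.3),(336,210.3)),
'g-y':((163.5,126),(394,165.3)),'g+y':((219,153),(329,184)),
'r-y':((202,101),(413,216)),'r+y':((256.5,124),(346.5,236.3)),
'cb-y':((320,260.5),(193.5,190)),'cb+y':((383.5,294.5),(145,203)),
'lip-y outer':((287,291.5),(202.5,167)),'lip+y outer':((380,348.5),(133,188)),
'ledge+y back':((386,341),(139,201.5)),
'brace-y':((322,269),(195.5,214)),
}
o={}
for k,(a,b) in P.items():
    x,e=tri([('scene',a,None),('top',b,None)]); o[k]=x; print(k,x.round(1),e.round(2))
for a in ('w','g','r','cb'):
    d=o[a+'+y']-o[a+'-y']; print(a,np.linalg.norm(d).round(1),np.degrees(np.arctan2(-d[0],d[1])).round(2),((o[a+'+y']+o[a+'-y'])/2).round(1))
d=o['lip+y outer']-o['lip-y outer'];print(np.linalg.norm(d),np.degrees(np.arctan2(-d[0],d[1])),(o['lip+y outer']+o['lip-y outer'])/2)
s=state();M=R.from_euler('xyz',s['ee_rot'],degrees=True).as_matrix();print(M.round(3))
```

```text
w-y [ 514.2 -352.1  156.7] 0.57
w+y [ 466.1 -179.3  158.5] 0.65
g-y [ 582.9 -333.9  157. ] 0.08
g+y [ 534.8 -163.7  158. ] 0.45
r-y [ 449.7 -376.7  154.1] 0.54
r+y [ 400.1 -204.7  156.3] 0.45
cb-y [534.5 185.2 118.3] 0.99
cb+y [499.4 311.8 121.9] 0.41
lip-y outer [605.6 172.6  65.1] 0.1
lip+y outer [549.7 363.   61. ] 0.32
ledge+y back [516.5 352.6  35.3] 0.27
brace-y [495.6 174.3  46.8] 6.98
w 179.4 15.57 [ 490.2 -265.7  157.6]
g 176.8 15.78 [ 558.9 -248.8  157.5]
r 179.1 16.08 [ 424.9 -290.7  155.2]
cb 131.4 15.5 [516.9 248.5 120.1]
198.42919047896532 16.359794564675948 [577.66756103 267.77913986  63.04603873]
[[-0.     0.239  0.971]
 [-0.001  0.971 -0.239]
 [-1.    -0.001  0.   ]]
```

Rack and easel are both turned about 15.7°, and the sizes check (179/180 wide, crossbar 131/130, ledge 198/200). The heights come out 2–3 mm low. The easel's ledge and crossbar need a closer look, so I'll bring the wrist camera over them on the way.

```bash
cat >> h.py <<'E'
def go(pos,Rt,label=''):
    s=state();M=R.from_euler('xyz',s['ee_rot'],degrees=True).as_matrix()
    print(label,'off',(M.T@(np.array(pos)-s['ee_pos'])).round(1),'rot',R.from_matrix(M.T@Rt).as_rotvec(degrees=True).round(1))
def Rdown(yaw,tilt=0):
    # tool y = panel x (yaw), tool x = -panel z, panel tilted back by tilt (top towards -x)
    a=np.radians(yaw);t=np.radians(tilt)
    h=np.array([np.cos(a),np.sin(a),0]);u=np.array([0,0,1.])
    px=np.cos(t)*h+np.sin(t)*u; pz=np.cos(t)*u-np.sin(t)*h
    x=-pz;y=px; return np.c_[x,y,np.cross(x,y)]
E
python3 - <<'E'
from h import *
go((540,180,260),Rdown(15.6))
E
```

```text
off [ -46.3 -271.1  481.5] rot [60.6  0.   0.1]
```

```bash
python3 -m handwheel '{"gripper":[0,0,0,0,0],"offset":[[-46,-271,481],[-46,-271,481],[-46,-271,481],[-46,-271,481],[-46,-271,481]],"rot":[[60,0,0],[60,0,0],[60,0,0],[60,0,0],[60,0,0]]}' 20
python3 - <<'E'
from h import *
go((540,180,260),Rdown(15.6))
E
```

```text
time_s: 0.57
ee_pos: [289.3, 414.7, 231.2]
ee_rot: [-62.2, 90.0, -112.1]
force: [-0.2, -0.1, -1.0]
gripper_width: 91.2
 off [-28.8  40.6 341. ] rot [24.5  0.   0. ]
```

```bash
python3 -m handwheel '{"gripper":[0,0,0,0,0],"offset":[[-29,41,341],[-29,41,341],[-29,41,341],[-29,41,341],[-29,41,341]],"rot":[[24.5,0,0],[24.5,0,0],[24.5,0,0],[24.5,0,0],[24.5,0,0]]}'
python3 - <<'E'
from h import *
go((540,180,260),Rdown(15.6))
E
```

```text
time_s: 0.98
ee_pos: [441.9, 273.6, 248.8]
ee_rot: [-135.8, 90.0, 150.0]
force: [1.0, 1.1, -0.1]
gripper_width: 91.2
 off [-11.2  68.9 116.8] rot [ 0.2 -0.   0. ]
```

```bash
python3 -m handwheel '{"gripper":[0,0,0,0,0],"offset":[[-11,69,117],[-11,69,117],[-11,69,117],[-11,69,117],[-11,69,117]],"rot":[[0,0,0],[0,0,0],[0,0,0],[0,0,0],[0,0,0]]}'
python3 - <<'E'
from h import *
import json
s=state(); im=grab_frame('wrist')[:,:,::-1]; cv2.imwrite('pics/wr1.png',im)
json.dump({k:list(map(float,s[k])) for k in('ee_pos','ee_rot')},open('wr1.json','w'));print(s['ee_pos'],s['ee_rot'])
E
```

```text
time_s: 1.4
ee_pos: [541.3, 179.5, 259.2]
ee_rot: [-8.6, 90.0, -82.9]
force: [0.4, 0.4, -0.6]
gripper_width: 91.1
[541.28795849 179.48084305 259.24902087] [ -8.57291489  89.96881805 -82.92831038]
```

View pics/wr1.png

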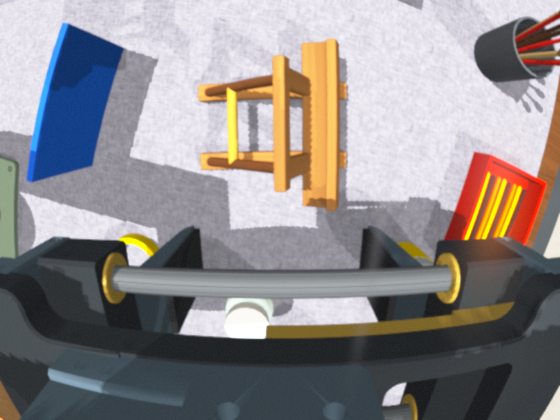

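The easel is fully in view: ledge and lip at columns 303–340, crossbar at columns 273–290, rows 55–190.

Run:
```python
from h import *
t=cv2.imread('pics/wr1.png')
crop(t,255,30,355,130,6,'pics/w1a.png');crop(t,255,125,355,225,6,'pics/w1b.png')
```

```text
(no output)
```

View pics/w1a.png

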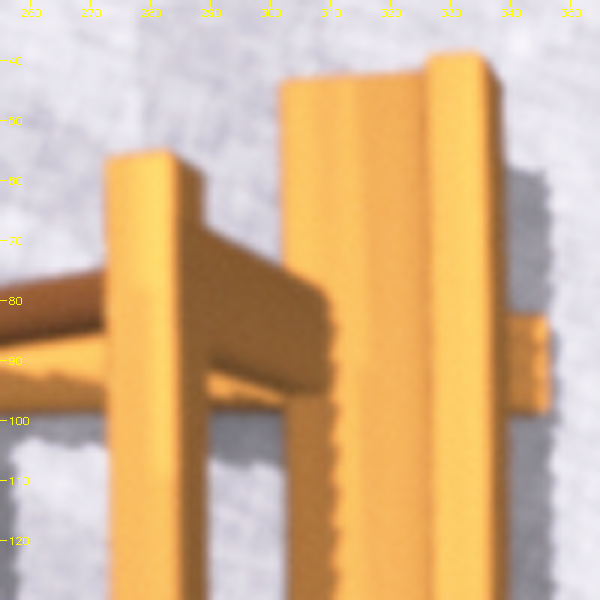

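View pics/w1b.png

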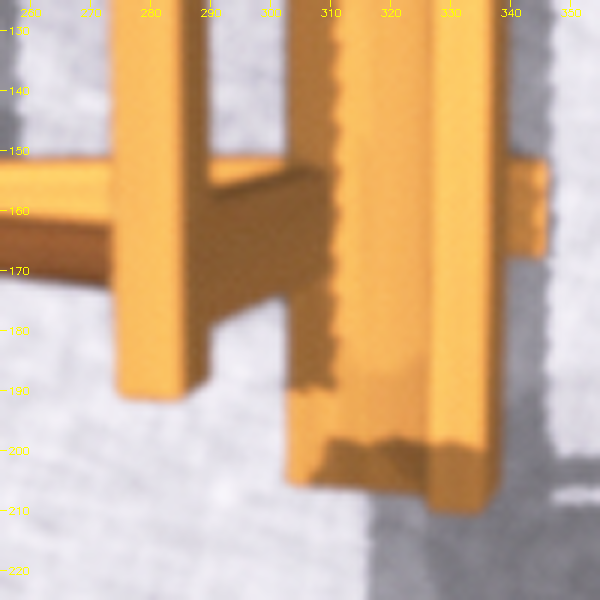

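```bash
cat >> h.py <<'E'
import json
def load(f): return {k:np.array(v) for k,v in json.load(open(f)).items()}
def seatR(yaw,tilt=20):
    a=np.radians(yaw);t=np.radians(tilt)
    h=np.array([np.cos(a),np.sin(a),0]);u=np.array([0,0,1.])
    x=np.cos(t)*h+np.sin(t)*u; z=np.cos(t)*u-np.sin(t)*h
    return np.c_[x,np.cross(z,x),z]
E
python3 - <<'E'
from h import *
T=load('wr1.json')
pts=[((0,56,0),(310,78.5)),((0,34,0),(309.8,95.5)),((0,-34,0),(309.2,154)),((22,100,12),(326.5,40)),((22,-100,12),(326.3,209.5))]
L=np.array([p[0] for p in pts],float);U=np.array([p[1] for p in pts])
def f(q,fz=None): 
    return (proj('wrist',q[:3]+L@seatR(q[3]).T,T)-U).ravel()
r=least_squares(f,[560,260,45,15.6]);print(r.x.round(2),r.fun.reshape(-1,2).round(1))
r2=least_squares(lambda q:f([q[0],q[1],45,q[2]]),[560,260,15.6]);print(r2.x.round(2),r2.fun.reshape(-1,2).round(1))
q=[*r2.x[:2],45,r2.x[2]]
M=[(0,65,90),(0,-65,90),(0,56,0),(0,34,0),(0,-34,0),(0,-56,0),(22,100,12),(22,-100,12),(22,100,0),(22,-100,0)]
W=np.array(q[:3])+np.array(M)@seatR(q[3]).T
np.save('Wseat.npy',W)
for n,fn in(('scene','scene0'),('top','top0'),('wrist','wr1')):
    im=cv2.imread(f'pics/{fn}.png');k=5;im=cv2.resize(im,None,fx=k,fy=k,interpolation=cv2.INTER_CUBIC)
    uv=proj(n,W,T)
    for p in uv: cv2.circle(im,tuple(int(round(v)) for v in (p+.5)*k-.5),4,(255,0,255),1)
    c=uv.mean(0)*k; h=300
    if n=='wrist': h=450
    cv2.imwrite(f'pics/ov_{n}.png',im[max(0,int(c[1])-h):int(c[1])+h,max(0,int(c[0])-300):int(c[0])+300][:600])
E
```

```text
[554.33 261.64  41.27  16.17] [[ 0.2 -0.1]
 [ 0.6  0.9]
 [ 1.3 -1.1]
 [-0.9 -0.3]
 [-1.   0.6]]
[554.   261.39  16.17] [[ 0.1 -0.5]
 [ 0.5  0.7]
 [ 1.2 -0.7]
 [-0.8 -1.1]
 [-1.   1.5]]
```

View pics/ov_scene.png

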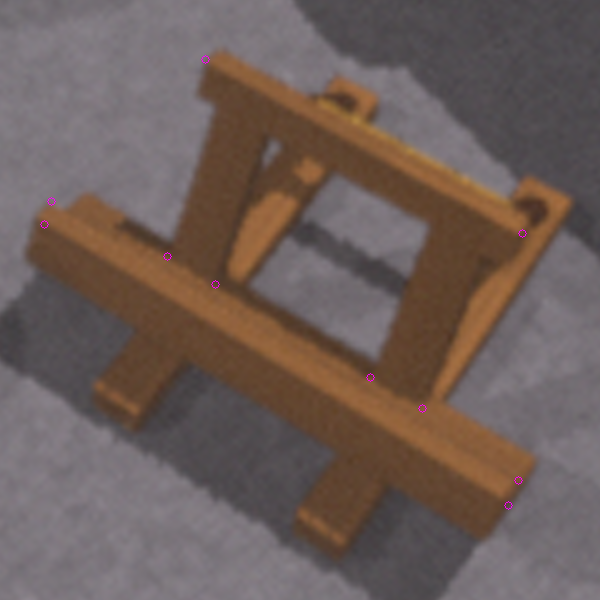

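View pics/ov_top.png

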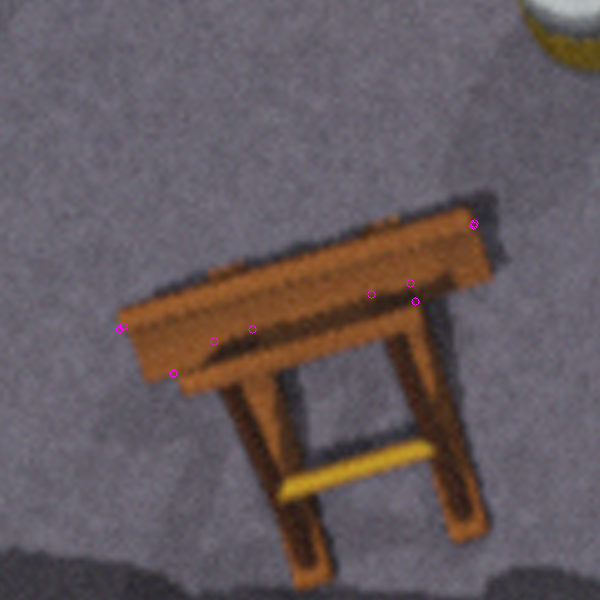

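View pics/ov_wrist.png

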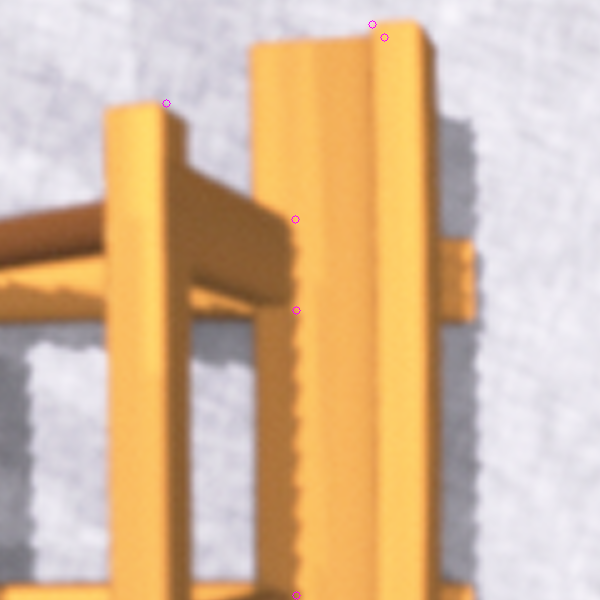

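The single-view wrist fit agrees with the text: seat at (554,261,45), yaw 16.2°, and 41 mm height when left free. It also roughly reprojects in the other two cameras. Next I'll go over the rack and look at the white panel from close.

Run:
```python
from h import *
go((515,-325,290),Rdown(15.7))
```

```text
off [ -31.  -161.   480.3] rot [ 0.  -0.   0.1]
```

```bash
python3 -m handwheel '{"gripper":[0.3,0.4,0.4,0.4,0.4],"offset":[[-31,-161,480],[-31,-161,480],[-31,-161,480],[-31,-161,480],[-31,-161,480]],"rot":[[0,0,0],[0,0,0],[0,0,0],[0,0,0],[0,0,0]]}'
python3 - <<'E'
from h import *
go((515,-325,290),Rdown(15.7))
E
```

```text
time_s: 1.87
ee_pos: [528.2, -25.5, 272.5]
ee_rot: [-161.4, 89.9, 124.6]
force: [1.4, 0.6, -0.4]
gripper_width: 60.8
 off [-17.7 -95.6 284.1] rot [ 0.4 -0.1  0. ]
```

```bash
python3 -m handwheel '{"gripper":[0.4,0.4,0.4,0.4,0.4],"offset":[[-18,-96,284],[-18,-96,284],[-18,-96,284],[-18,-96,284],[-18,-96,284]],"rot":[[0,0,0],[0,0,0],[0,0,0],[0,0,0],[0,0,0]]}'
python3 - <<'E'
from h import *
go((515,-325,290),Rdown(15.7))
E
```

```text
time_s: 2.28
ee_pos: [519.0, -233.2, 285.1]
ee_rot: [169.8, 89.9, 95.8]
force: [0.6, 0.9, 0.1]
gripper_width: 54.8
 off [ -5.  -29.2  87.2] rot [ 0.3 -0.1 -0. ]
```

```bash
python3 -m handwheel '{"gripper":[0.4,0.4,0.4,0.4,0.4],"offset":[[-5,-29,87],[-5,-29,87],[-5,-29,87],[-5,-29,87],[-5,-29,87]],"rot":[[0,0,0],[0,0,0],[0,0,0],[0,0,0],[0,0,0]]}'
python3 - <<'E'
from h import *
s=state(); im=grab_frame('wrist')[:,:,::-1]; cv2.imwrite('pics/wr2.png',im)
json.dump({k:list(map(float,s[k])) for k in('ee_pos','ee_rot')},open('wr2.json','w'));print(s['ee_pos'],s['ee_rot'])
E
```

```text
time_s: 2.7
ee_pos: [515.6, -323.3, 289.5]
ee_rot: [-178.6, 89.9, 107.3]
force: [0.2, 0.2, 0.9]
gripper_width: 55.0
[ 515.63950686 -323.28520088  289.52143023] [-178.60865074   89.86370208  107.32941843]
```

View pics/wr2.png

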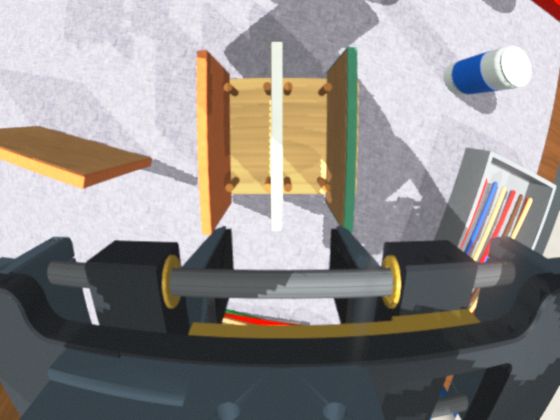

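The white panel's top edge is seen end-on, columns 271–283 and rows 42–231, with green to the right and red to the left.

Run:
```python
from h import *
t=cv2.imread('pics/wr2.png')
c=[cv2.resize(t[a:b,230:330],None,fx=6,fy=6,interpolation=cv2.INTER_CUBIC) for a,b in((30,80),(190,240))]
crop(t,190,30,370,240,3,'pics/w2.png')
T=load('wr2.json')
# subpixel edges
g=t[:,:,:].astype(float).min(2)
for r in (50,80,110,140,170,200,225):
    row=g[r-2:r+3].mean(0)[255:300]; th=(row.max()+np.median(row))/2 
    idx=np.where(row>150)[0]; print(r,idx.min()+255 if len(idx) else None,idx.max()+255 if len(idx) else None,row.max())
col=g[:,273:280].mean(1); print(col[36:48].round(),col[224:238].round())
```

```text
50 271 282 235.4
80 271 282 236.2
110 271 282 234.2
140 270 282 254.8
170 270 282 255.0
200 256 292 255.0
225 255 299 255.0
[121. 120. 118. 119. 121. 156. 217. 233. 235. 235. 235. 235.] [255. 255. 255. 255. 255. 255. 252. 238. 228. 229. 229. 226. 226. 230.]
```

View pics/w2.png

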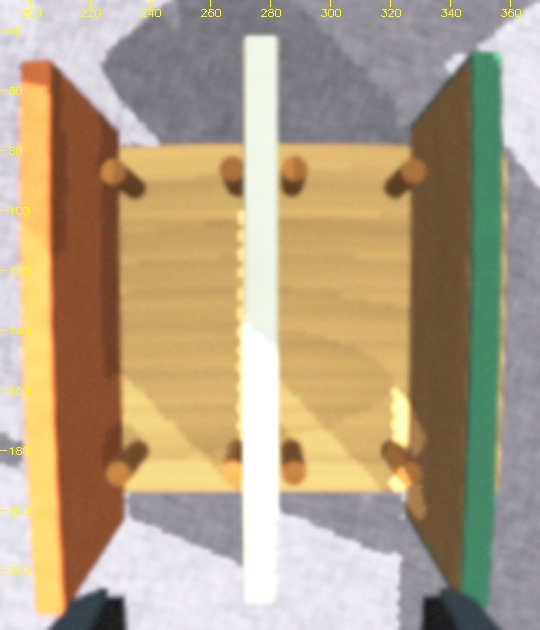

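Run:
```python
from h import *
T=load('wr2.json')
def solve(yp,ym,top1,top2,sc1,sc2):
    def f(q,wts=(1,)):
        c=q[:3];a=np.radians(q[3]);d=np.array([-np.sin(a),np.cos(a),0])*90
        return (proj('wrist',[c+d,c-d],T)-[yp,ym]).ravel()
    r=least_squares(f,[490,-266,158,15.6]);return r.x,r.fun
print(solve((276.9,41.5),(276.7,231),0,0,0,0))
x,e=tri([('wrist',(276.9,41.5),T),('scene',(240.3,138.3),None),('top',(336,210.3),None)]);print(x,e)
x2,e=tri([('wrist',(276.7,231),T),('scene',(185,113),None),('top',(402.5,191),None)]);print(x2,e,(x+x2)/2)
# on plane z=160: 
def onz(px,z):
    return least_squares(lambda q:(proj('wrist',[q[0],q[1],z],T)-px).ravel(),[490,-260]).x
a=onz((276.9,41.5),160);b=onz((276.7,231),160);print(a,b,np.linalg.norm(a-b),(a+b)/2,np.degrees(np.arctan2(-(a-b)[0],(a-b)[1])))
for nm,p,q in(('g',(351.5,47.5),(348,231)),('r',(204,51),(207.5,233))):
    a=onz(p,160);b=onz(q,160);print(nm,np.linalg.norm(a-b),(a+b)/2)
go(((0,0,0)),Rdown(15.7))
```

```text
(array([ 494.27304842, -263.47135535,  161.14682677,   15.8372278 ]), array([-5.68434189e-14,  0.00000000e+00,  5.68434189e-14, -5.68434189e-14]))
[ 469.08112324 -176.98783611  160.80473064] 1.2992823328506233
[ 518.02950359 -350.78275782  158.55328425] 1.7355035167279027 [ 493.55531341 -263.88529697  159.67900745]
[ 469.60948306 -176.58689322] [ 518.92028417 -350.41638998] 180.68826483766154 [ 494.26488362 -263.5016416 ] 15.837227800255798
g 177.42868123813898 [ 561.92128843 -246.12106343]
r 176.63205017687062 [ 429.74576044 -286.65270752]
 off [ 290.6 -406.8 -451.8] rot [ 0.3 -0.1 -0. ]
```

White panel top: centre (494.2,-263.5), z 159.7–161 (expected 160), yaw 15.8°. Jaws are at 55 mm, which clears the neighbours. I'll grasp 18 mm below the top edge, so TCP z ≈ 123.

Run:
```python
from h import *
go((494.2,-263.5,190),Rdown(15.8))
```

```text
off [ 99.9  -4.4 -62.7] rot [ 0.2 -0.1 -0. ]
```

```bash
python3 -m handwheel '{"gripper":[0.4,0.4,0.4,0.4,0.4],"offset":[[40,-4.4,-50],[100,-4.4,-62.7],[100,-4.4,-62.7],[100,-4.4,-62.7],[100,-4.4,-62.7]],"rot":[[0.2,0,0],[0.2,0,0],[0.2,0,0],[0.2,0,0],[0.2,0,0]]}'
python3 - <<'E'
from h import *
go((494.2,-263.5,123),Rdown(15.8))
s=state(); im=grab_frame('wrist')[:,:,::-1]; cv2.imwrite('pics/wr3.png',im)
E
```

```text
time_s: 3.17
ee_pos: [493.5, -263.5, 189.4]
ee_rot: [-138.9, 89.8, 147.0]
force: [-0.3, -0.9, 0.6]
gripper_width: 54.5
 off [66.4  0.8  0.4] rot [ 0.1 -0.2  0.1]
```

View pics/wr3.png

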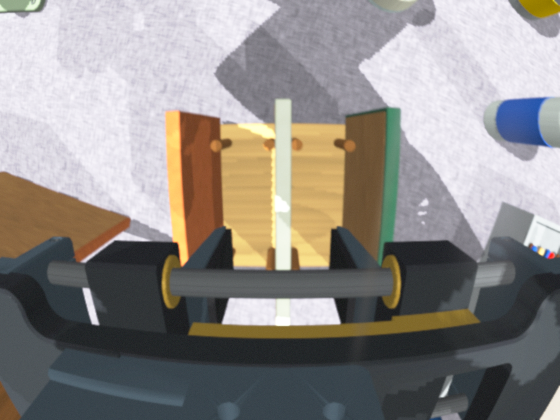

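The panel (column 283) lies midway between the fingers (columns 231 and 335). I'll descend, then close.

```bash
python3 -m handwheel '{"gripper":[0.4,0.4,0.4,0.4,0.4],"offset":[[30,0.8,0.4],[55,0.8,0.4],[66,0.8,0.4],[66,0.8,0.4],[66,0.8,0.4]],"rot":[[0,0,0],[0,0,0],[0,0,0],[0,0,0],[0,0,0]]}' 20 && python3 -m handwheel '{"gripper":[0.7,1,1,1,1],"offset":[[0,0,0],[0,0,0],[0,0,0],[0,0,0],[0,0,0]],"rot":[[0,0,0],[0,0,0],[0,0,0],[0,0,0],[0,0,0]]}' 20
```

```text
time_s: 3.63
ee_pos: [497.5, -267.8, 126.4]
ee_rot: [45.4, 89.7, -28.9]
force: [0.1, 0.0, 1.3]
gripper_width: 54.9
time_s: 4.05
ee_pos: [495.3, -266.5, 124.6]
ee_rot: [48.8, 89.9, -25.5]
force: [0.0, -0.7, -0.2]
gripper_width: 24.4
```

```bash
python3 -m handwheel '{"gripper":[1,1,1],"offset":[[0,0,0],[0,0,0],[0,0,0]],"rot":[[0,0,0],[0,0,0],[0,0,0]]}' 20
python3 - <<'E'
from h import *
cv2.imwrite('pics/wr4.png',grab_frame('wrist')[:,:,::-1]);print(state()['torque'])
E
```

```text
time_s: 4.3
ee_pos: [495.0, -266.3, 124.0]
ee_rot: [156.0, 90.0, 81.7]
force: [0.3, 0.5, 0.3]
gripper_width: 10.1
[-0.09135954  0.02167256  0.06451209]
```

View pics/wr4.png

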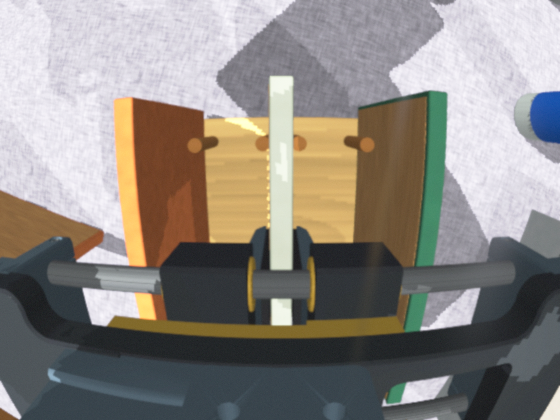

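Gripped at 10.1 mm, which is the panel's thickness. I'll lift straight up.

```bash
python3 -m handwheel '{"gripper":[1,1,1,1,1],"offset":[[0,0,0],[-8,0,0],[-20,0,0],[-35,0,0],[-52,0,0]],"rot":[[0,0,0],[0,0,0],[0,0,0],[0,0,0],[0,0,0]]}' 25 && python3 -m handwheel '{"gripper":[1,1,1,1,1],"offset":[[-20,0,0],[-45,0,0],[-70,0,0],[-95,0,0],[-120,0,0]],"rot":[[0,0,0],[0,0,0],[0,0,0],[0,0,0],[0,0,0]]}' 25
python3 - <<'E'
from h import *
cv2.imwrite('pics/sc5.png',grab_frame('scene')[:,:,::-1])
E
```

```text
time_s: 4.77
ee_pos: [494.3, -265.9, 175.8]
ee_rot: [-136.2, 89.8, 149.5]
force: [0.0, -0.6, -3.0]
gripper_width: 10.1
time_s: 5.18
ee_pos: [494.5, -266.1, 297.1]
ee_rot: [-139.0, 89.9, 146.6]
force: [0.4, -1.6, -2.7]
gripper_width: 9.7
```

View pics/sc5.png

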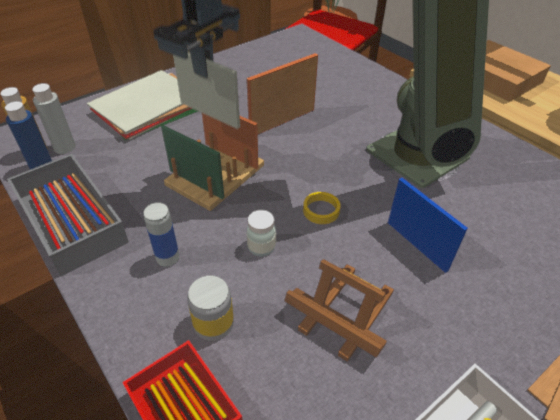

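The white panel is lifted clear, and green and red still stand in the rack. Next I'll move to a hover above the ledge, tilted 20°.

```bash
cat >> h.py <<'E'
SEAT=np.array([554.,261.4,45.]);SY=16.2
def gos(x,y,z,tilt=20,tip=104,zo=-2.9,label=''):
    Rt=Rdown(SY,tilt); foot=SEAT+seatR(SY)@np.array([x,y,z])
    pos=foot-Rt@np.array([tip,0,zo]); print(pos.round(1)); go(pos,Rt,label)
E
python3 - <<'E'
from h import *
gos(11,0,150)
gos(11,0,150,tilt=0)
E
```

```text
[481.3 237.3 287.4]
 off [  12.9  121.6 -489.9] rot [-0.4  0.5 19.6]
[515.5 247.2 293.7]
 off [   6.9  157.2 -490.2] rot [-0.5  0.4 -0.4]
```

```bash
python3 -m handwheel '{"gripper":[1,1,1,1,1],"offset":[[0,5,-15],[0,12,-40],[0,22,-70],[0,32,-100],[0,42,-130]],"rot":[[0,0,0],[0,0,0],[0,0,0],[0,0,0],[0,0,0]]}' 30 && python3 -m handwheel '{"gripper":[1,1,1,1,1],"offset":[[0,10,-30],[0,20,-62],[0,30,-94],[0,40,-126],[0,50,-158]],"rot":[[0,0,0],[0,0,0],[0,0,0],[0,0,0],[0,0,0]]}'
python3 - <<'E'
from h import *
gos(11,0,150)
E
```

```text
time_s: 5.65
ee_pos: [499.7, -128.5, 295.3]
ee_rot: [-130.9, 89.9, 154.7]
force: [1.4, -0.1, -2.5]
gripper_width: 10.1
time_s: 6.07
ee_pos: [505.0, 37.3, 295.5]
ee_rot: [-105.1, 89.9, -179.4]
force: [0.9, -0.7, -3.5]
gripper_width: 9.9
[481.3 237.3 287.4]
 off [   8.1   31.3 -198.9] rot [-0.5  0.1 20.1]
```

```bash
python3 -m handwheel '{"gripper":[1,1,1,1,1],"offset":[[0,5,-32],[0,10,-64],[2,16,-96],[4,21,-128],[5,26,-155]],"rot":[[0,0,1],[0,0,5],[0,0,9],[0,0,13],[0,0,17]]}' && python3 -m handwheel '{"gripper":[1,1,1,1,1],"offset":[[0,0,-20],[0,0,-32],[0,0,-38],[0,0,-38],[0,0,-38]],"rot":[[0,0,2],[0,0,2.5],[0,0,2.5],[0,0,2.5],[0,0,2.5]]}'
python3 - <<'E'
from h import *
gos(11,0,150)
s=state(); im=grab_frame('wrist')[:,:,::-1]; cv2.imwrite('pics/wr6.png',im)
cv2.imwrite('pics/sc6.png',grab_frame('scene')[:,:,::-1])
json.dump({k:list(map(float,s[k])) for k in('ee_pos','ee_rot')},open('wr6.json','w'))
E
```

```text
time_s: 6.48
ee_pos: [487.5, 193.7, 290.3]
ee_rot: [90.2, 72.9, 15.9]
force: [0.5, 0.7, -3.4]
gripper_width: 9.8
time_s: 6.9
ee_pos: [478.5, 228.3, 290.7]
ee_rot: [89.9, 70.6, 15.6]
force: [0.4, -0.3, -3.6]
gripper_width: 9.8
[481.3 237.3 287.4]
 off [ 4.7  3.8 -7.8] rot [-0.4  0.2  0.6]
```

View pics/wr6.png

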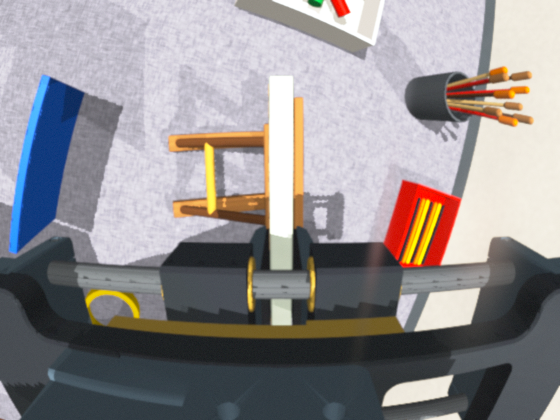

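View pics/sc6.png

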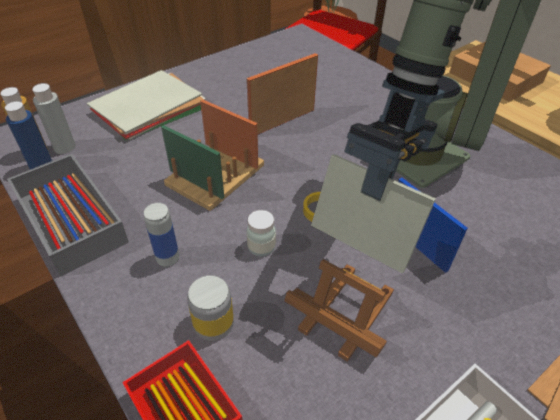

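The panel hangs tilted above the easel with the white face out, and the lip is visible beside it at columns 294–303. I'll check the seat model against this view.

Run:
```python
from h import *
T=load('wr6.json')
t=cv2.imread('pics/wr6.png');crop(t,240,70,340,240,4,'pics/w6.png')
L=np.array([(22,100,12),(22,0,12),(22,-50,12),(32,100,12),(0,65,90),(0,56,0)],float)
print(proj('wrist',SEAT+L@seatR(SY).T,T).round(1))
# panel corners predicted from grasp: tool coords
Rt=R.from_euler('xyz',T['ee_rot'],degrees=True).as_matrix()
P=np.array([(104-140,5,-2.9-90),(104-140,-5,-2.9-90),(104,5,-92.9)],float)
print(proj('wrist',T['ee_pos']+P@Rt.T,T).round(1))
```

```text
[[294.   96.9]
 [294.2 174.3]
 [294.2 211.6]
 [301.9  96.9]
 [275.  123.4]
 [277.1 131. ]]
[[292.8  76. ]
 [268.4  76. ]
 [286.9 102.5]]
```

View pics/w6.png

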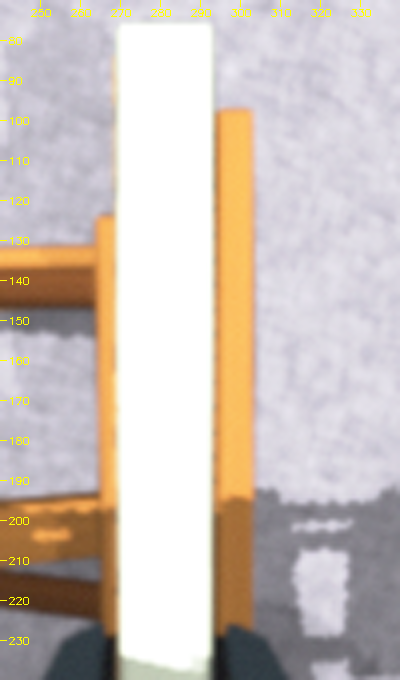

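The model matches: lip end predicted at (294,97) and seen there, and the panel's top end predicted at (268–293,76) and seen at (269–293,76). I'll align and descend to 20 mm above the ledge.

```bash
python3 -m handwheel '{"gripper":[1,1,1,1,1],"offset":[[5,3.8,-7.8],[22,3.8,-7.8],[42,3.8,-7.8],[62,3.8,-7.8],[80,3.8,-7.8]],"rot":[[-0.2,0,0.3],[-0.4,0.2,0.6],[-0.4,0.2,0.6],[-0.4,0.2,0.6],[-0.4,0.2,0.6]]}'
python3 - <<'E'
from h import *
gos(11,0,20)
E
```

```text
time_s: 7.42
ee_pos: [506.2, 244.2, 215.5]
ee_rot: [90.2, 69.9, 16.2]
force: [-0.1, 0.5, -2.7]
gripper_width: 9.6
[524.  249.7 165.3]
 off [53.5  0.3 -0.3] rot [-0.1 -0.  -0.1]
```

```bash
python3 -m handwheel '{"gripper":[1,1,1,1,1],"offset":[[15,0,0],[30,0,0],[43,0,0],[52,0,0],[52,0,0]],"rot":[[0,0,0],[0,0,0],[0,0,0],[0,0,0],[0,0,0]]}'
python3 - <<'E'
from h import *
gos(11,0,0)
s=state(); im=grab_frame('wrist')[:,:,::-1]; cv2.imwrite('pics/wr7.png',im)
sc=grab_frame('scene')[:,:,::-1]; crop(sc,270,150,440,370,3,'pics/sc7.png')
print(s['force'])
E
```

```text
time_s: 7.83
ee_pos: [522.5, 248.8, 165.5]
ee_rot: [90.0, 70.1, 16.1]
force: [-0.3, 0.6, -2.8]
gripper_width: 10.2
[530.6 251.6 146.5]
 off [20.8  1.6 -0.4] rot [-0.1  0.   0.1]
[-0.30481625  0.58995189 -2.77910094]
```

View pics/sc7.png

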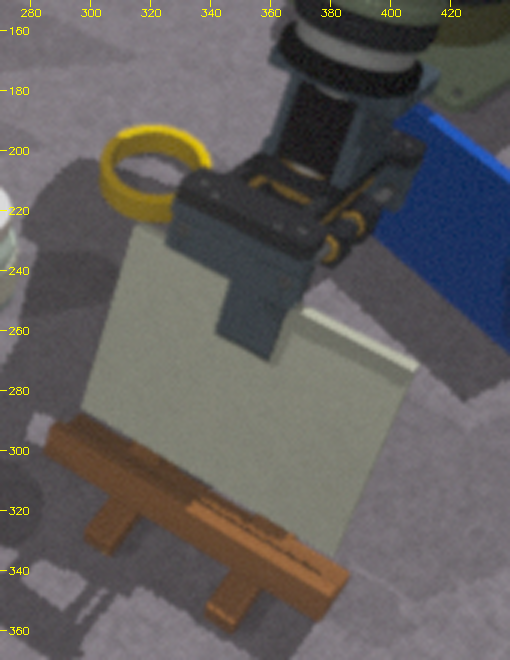

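View pics/wr7.png

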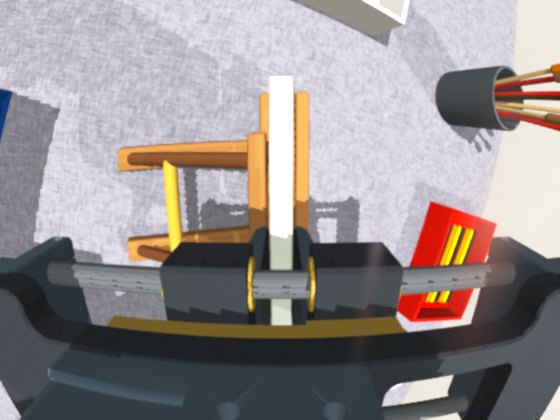

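The foot is above the ledge, behind the lip and roughly centred. I'll lower in small steps and watch the force (z reads -2.8 N while hanging).

```bash
python3 -m handwheel '{"gripper":[1,1,1,1,1],"offset":[[5,1,0],[10,1,0],[13,1,0],[14,1,0],[14,1,0]],"rot":[[0,0,0],[0,0,0],[0,0,0],[0,0,0],[0,0,0]]}'
python3 - <<'E'
from h import *
gos(11,0,0)
E
python3 -m handwheel '{"gripper":[1,1,1],"offset":[[1,0,0],[2,0,0],[2,0,0]],"rot":[[0,0,0],[0,0,0],[0,0,0]]}'
```

```text
time_s: 8.35
ee_pos: [528.1, 250.9, 154.9]
ee_rot: [90.2, 69.9, 16.3]
force: [-0.3, 0.9, -3.1]
gripper_width: 9.9
[530.6 251.6 146.5]
 off [ 8.8 -0.5  0. ] rot [-0.1 -0.  -0.1]
time_s: 8.6
ee_pos: [528.9, 251.1, 153.3]
ee_rot: [90.2, 69.9, 16.3]
force: [0.4, -0.2, -2.6]
gripper_width: 10.0
```

```bash
python3 -m handwheel '{"gripper":[1,1,1],"offset":[[1,0,0],[2,0,0],[2,0,0]],"rot":[[0,0,0],[0,0,0],[0,0,0]]}'; python3 -m handwheel '{"gripper":[1,1,1],"offset":[[1,0,0],[2,0,0],[2,0,0]],"rot":[[0,0,0],[0,0,0],[0,0,0]]}'
```

```text
time_s: 8.85
ee_pos: [529.5, 251.3, 151.3]
ee_rot: [90.2, 69.9, 16.3]
force: [0.4, -0.3, -2.3]
gripper_width: 9.9
time_s: 9.1
ee_pos: [530.2, 251.5, 149.3]
ee_rot: [90.2, 69.9, 16.3]
force: [-0.8, 0.3, -2.5]
gripper_width: 9.9
```

```bash
python3 -m handwheel '{"gripper":[1,1,1],"offset":[[1,0,0],[1.5,0,0],[1.5,0,0]],"rot":[[0,0,0],[0,0,0],[0,0,0]]}'; python3 -m handwheel '{"gripper":[1,1,1],"offset":[[1,0,0],[1,0,0],[1,0,0]],"rot":[[0,0,0],[0,0,0],[0,0,0]]}'
```

```text
time_s: 9.35
ee_pos: [530.7, 251.6, 148.0]
ee_rot: [90.2, 69.9, 16.3]
force: [0.2, -0.3, -3.2]
gripper_width: 9.9
time_s: 9.6
ee_pos: [531.0, 251.8, 147.1]
ee_rot: [90.2, 69.9, 16.3]
force: [0.9, -0.2, -3.2]
gripper_width: 9.8
```

```bash
python3 -m handwheel '{"gripper":[1,1,1],"offset":[[1,0,0],[1,0,0],[1,0,0]],"rot":[[0,0,0],[0,0,0],[0,0,0]]}'; python3 -m handwheel '{"gripper":[1,1,1],"offset":[[1,0,0],[1,0,0],[1,0,0]],"rot":[[0,0,0],[0,0,0],[0,0,0]]}';python3 -m handwheel '{"gripper":[1,1,1],"offset":[[1,0,0],[1,0,0],[1,0,0]],"rot":[[0,0,0],[0,0,0],[0,0,0]]}'
```

```text
time_s: 9.85
ee_pos: [531.4, 251.9, 146.9]
ee_rot: [90.2, 69.9, 16.3]
force: [-4.2, -1.6, 3.9]
gripper_width: 9.6
time_s: 10.1
ee_pos: [531.4, 251.9, 146.9]
ee_rot: [90.2, 69.9, 16.3]
force: [-8.1, -3.0, 10.8]
gripper_width: 10.0
time_s: 10.35
ee_pos: [531.5, 251.9, 147.0]
ee_rot: [90.2, 69.8, 16.3]
force: [-10.4, -4.2, 17.1]
gripper_width: 9.9
```

Contact came at the expected height, and the force rises along the uprights' axis. I'll ease off the pressing, then slide the panel back towards the uprights.

```bash
python3 -m handwheel '{"gripper":[1,1,1],"offset":[[-1,0,0],[-2,0,0],[-2,0,0]],"rot":[[0,0,0],[0,0,0],[0,0,0]]}'; python3 -m handwheel '{"gripper":[1,1,1],"offset":[[0,-1.5,0],[0,-3,0],[0,-3,0]],"rot":[[0,0,0],[0,0,0],[0,0,0]]}'
python3 - <<'E'
from h import *
gos(11,0,0)
E
```

```text
time_s: 10.6
ee_pos: [531.4, 251.9, 146.9]
ee_rot: [90.2, 69.9, 16.3]
force: [-5.3, -1.0, 7.2]
gripper_width: 10.1
time_s: 10.85
ee_pos: [530.5, 251.7, 146.7]
ee_rot: [90.2, 69.6, 16.4]
force: [1.2, -1.4, 4.7]
gripper_width: 9.8
[530.6 251.6 146.5]
 off [ 0.2 -0.1  0.2] rot [-0.1 -0.1 -0.4]
```

```bash
python3 -m handwheel '{"gripper":[1,1,1,1],"offset":[[-0.3,-1.5,0],[-0.3,-3,0],[-0.3,-3,0],[-0.3,-3,0]],"rot":[[0,0,0],[0,0,0],[0,0,0],[0,0,0]]}'
python3 - <<'E'
from h import *
gos(5,0,0)
cv2.imwrite('pics/wr8.png',grab_frame('wrist')[:,:,::-1])
E
```

```text
time_s: 11.18
ee_pos: [526.3, 250.8, 145.0]
ee_rot: [90.3, 69.8, 16.4]
force: [-0.8, 0.2, 5.7]
gripper_width: 9.9
[525.2 250.  144.4]
 off [ 0.1 -1.4  0.5] rot [-0.1 -0.1 -0.2]
```

View pics/wr8.png

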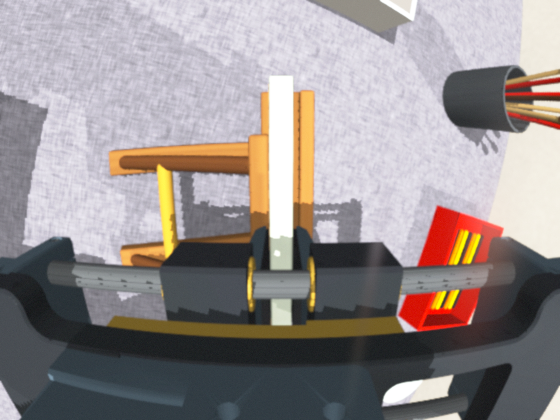

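```bash
python3 -m handwheel '{"gripper":[1,1,1],"offset":[[0,-1,0],[0,-1.5,0],[0,-1.5,0]],"rot":[[0,0,0],[0,0,0],[0,0,0]]}' 10
python3 - <<'E'
from h import *
gos(5,0,0)
E
```

```text
time_s: 11.48
ee_pos: [525.2, 250.5, 144.6]
ee_rot: [90.3, 69.8, 16.4]
force: [0.7, 1.2, 5.0]
gripper_width: 10.1
[525.2 250.  144.4]
 off [ 0.1 -0.2  0.4] rot [-0.1 -0.1 -0.2]
```

Now I'll open the gripper slowly.

```bash
python3 -m handwheel '{"gripper":[0.88,0.85,0.8,0.75,0.7],"offset":[[0,0,0],[0,0,0],[0,0,0],[0,0,0],[0,0,0]],"rot":[[0,0,0],[0,0,0],[0,0,0],[0,0,0],[0,0,0]]}' 5;python3 -m handwheel '{"gripper":[0.65,0.65,0.65,0.65],"offset":[[0,0,0],[0,0,0],[0,0,0],[0,0,0]],"rot":[[0,0,0],[0,0,0],[0,0,0],[0,0,0]]}'
python3 - <<'E'
from h import *
cv2.imwrite('pics/wr9.png',grab_frame('wrist')[:,:,::-1])
E
```

```text
time_s: 11.9
ee_pos: [523.7, 249.5, 143.1]
ee_rot: [90.1, 70.0, 16.2]
force: [-0.5, -0.8, 0.0]
gripper_width: 25.8
time_s: 12.23
ee_pos: [524.5, 249.9, 143.9]
ee_rot: [90.2, 69.9, 16.3]
force: [-0.2, 0.4, 0.1]
gripper_width: 31.9
```

View pics/wr9.png

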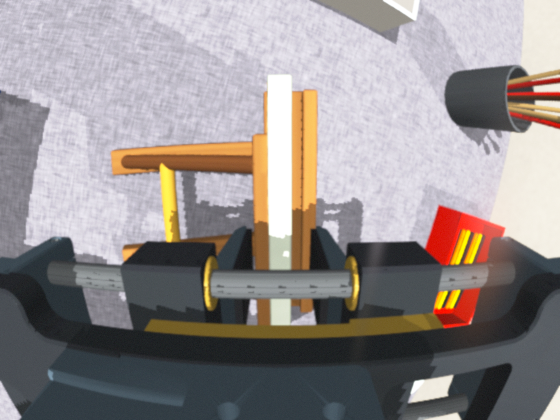

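Released: the panel stands at columns 268–292 and the fingers are clear on both sides. I'll retract along the fingers.

```bash
python3 -m handwheel '{"gripper":[0.65,0.65,0.65,0.65,0.65],"offset":[[-6,0,0],[-20,0,0],[-40,0,0],[-65,0,0],[-90,0,0]],"rot":[[0,0,0],[0,0,0],[0,0,0],[0,0,0],[0,0,0]]}';python3 -m handwheel '{"gripper":[0.65,0.65,0.65,0.65,0.65],"offset":[[-25,0,0],[-50,0,0],[-75,0,0],[-85,0,0],[-85,0,0]],"rot":[[0,0,0],[0,0,0],[0,0,0],[0,0,0],[0,0,0]]}'
python3 - <<'E'
from h import *
s=state();cv2.imwrite('pics/wr10.png',grab_frame('wrist')[:,:,::-1])
json.dump({k:list(map(float,s[k])) for k in('ee_pos','ee_rot')},open('wr10.json','w'))
t=grab_frame('top')[:,:,::-1];cv2.imwrite('pics/top10.png',t)
t=grab_frame('scene')[:,:,::-1];cv2.imwrite('pics/sc10.png',t)
E
```

```text
time_s: 12.7
ee_pos: [494.1, 240.9, 229.4]
ee_rot: [90.2, 69.9, 16.3]
force: [0.8, -0.4, -0.4]
gripper_width: 31.6
time_s: 13.12
ee_pos: [467.3, 233.5, 311.6]
ee_rot: [90.4, 69.5, 16.5]
force: [0.3, 0.9, -0.4]
gripper_width: 31.9
```

View pics/wr10.png

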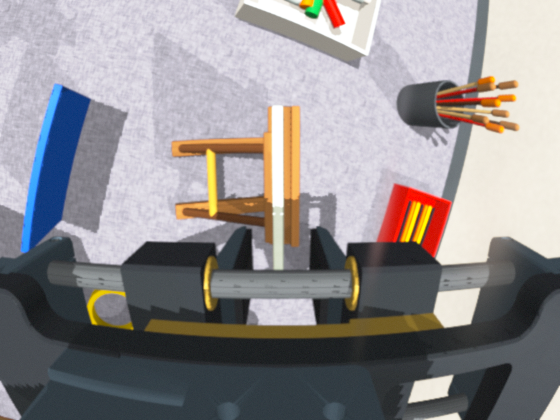

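View pics/sc10.png

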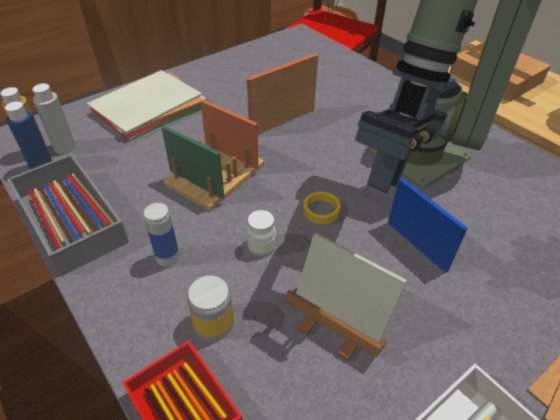

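The panel leans on the easel with the white face out, the robot is clear, and the bystanders and the other two panels look unmoved. One numeric check of the final pose.

Run:
```python
from h import *
T=load('wr10.json')
s=cv2.imread('pics/sc10.png');t=cv2.imread('pics/wr10.png')
L=np.array([(10,90,0),(10,-90,0),(10,90,140),(10,-90,140),(0,90,140),(0,-90,140)],float)
W=SEAT+L@seatR(SY).T
a=cv2.resize(s[230:360,270:420],None,fx=4,fy=4,interpolation=cv2.INTER_CUBIC)
for p in proj('scene',W): cv2.circle(a,tuple(((p-(270,230)+.5)*4).astype(int)),4,(255,0,255),1)
cv2.imwrite('pics/ovs.png',a)
a=cv2.resize(t[90:290,230:330],None,fx=3,fy=3,interpolation=cv2.INTER_CUBIC)
for p in proj('wrist',W,T): cv2.circle(a,tuple(((p-(230,90)+.5)*3).astype(int)),4,(255,0,255),1)
cv2.imwrite('pics/ovw.png',a)
A=cv2.imread('pics/top0.png').astype(int);B=cv2.imread('pics/top10.png').astype(int)
print(np.abs(A-B)[150:260,320:345].mean(), np.abs(A-B)[155:185,325:400].mean(),np.abs(A-B)[225:260,340:420].mean())
```

```text
13.126424242424243 7.237185185185186 6.39202380952381
```

View pics/ovs.png

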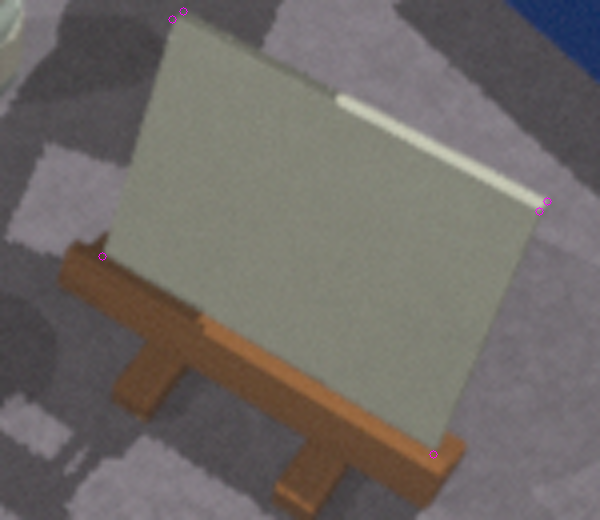

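View pics/ovw.png

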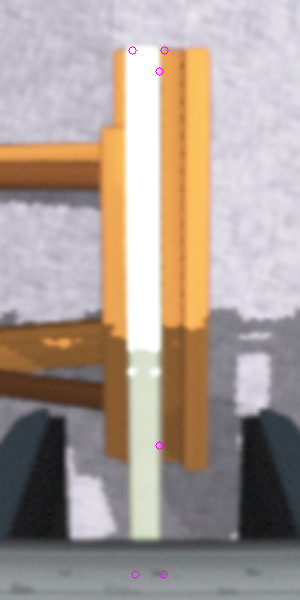

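View pics/top10.png

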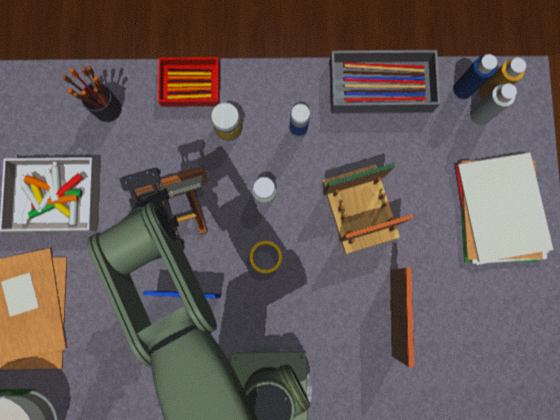

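The reprojected final pose matches in both views to about 1–2 px, the foot is seated behind the lip, and green and red are in place. I'll hand in.

```bash
python3 -c "
from workcell import *
s=state();print(s['qvel'].round(2),s['force'].round(1),s['time_s']);print(job_done())"
```

```text
[-0.14  0.87  0.45  0.05  0.09 -0.04] [ 0.1 -0.8 -0.7] 13.2667
the job is handed in; nothing more can be done
None
```

The white panel is on the easel and the job is handed in after about 13.3 s of robot time; no verdict is reported. I lifted the panel out of the middle slot and lowered its bottom edge onto the ledge behind the lip while still gripping it. Contact came at the expected height, peaking at about 20 N. I then slid it back against the uprights, opened the fingers and withdrew.

**Last checks:**
- **Panel:** the scene and wrist pictures show it flush, centred and upright, with the white face out. It sits within 1–2 px (about 2 mm) of where a perfectly seated panel would appear.
- **Everything else:** by eye in the top and scene pictures, the green and red panels are still in the rack and the jar, tape and cans have not moved.
- **Robot:** it was clear of everything, with only sensor noise on the wrist force.

**Disagreements:**
- My first height estimates, from the two fixed cameras, came out 2–5 mm low for the panels and about 10 mm low for the easel's crossbar. I had probably marked the wrong crossbar edge.
- The ledge height came from the text (45 mm), because the wrist picture alone gave 41 mm; the contact agreed with 45 mm.
- In the last wrist picture the panel's top edge sat 1–2 px further back than the model. I judged this within tolerance and left it.

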